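Transfer a cleat's open screw hole to the frame end with a marking punch

TASK

The claw cleat on the blue frame end in the vice is held by one screw: take the marking punch from its wooden block, put its point down through the cleat's open hole and press it upright and steadily onto the blue face for a good second with about one and a half kilos (14 N; 25 N would dent it), to leave a dot for the second screw. Lift it straight out, without forcing the cleat, swinging it round or scratching the paint beside the hole. Then set the punch gently back in its block, fully home, and leave the other parts on the bench where they lie.

Things in the scene. Friction and masses are not known exactly. Their poses are not given: they have to be found in the camera images.
- punch: Steel marking punch, 126 mm long, 0.14 to 0.22 kg, upright in its block. z runs up its axis; origin on the axis at the underside of the collar (24 mm diameter, 5 mm thick). Above: a round 18 mm grip from 5 to 66 mm over the origin, rounded end at 76 mm. Below: a round 10 mm shank, 45 mm long, then a 5 mm cone to a 2 mm wide point, 50 mm below the origin.
- punch_grip (a point): Point on the punch's axis in the middle of the grip, 42 mm above the collar's underside and 92 mm above the point; a good place to hold it.
- punch_tip (a point): The punch's point, 50 mm below the collar's underside on the axis.
- block: Wooden block screwed to the bench, 62 mm high, 64 mm along its x; along y it runs from 32 mm on the -y side to 78 mm on the +y side of its origin, which lies on the bench straight under the punch's hole. Six drill shanks stand 12 mm proud of its top, 48 and 66 mm to the +y side of the hole.
- block_hole (a point): Mouth of the punch's hole, on the block's top face: 12 mm wide, 56 mm deep, open upward. With the punch home its collar lies flat on the block's top and the punch's origin is at this point.
- vice: Iron drill-press vice bolted to the bench, 165 mm along its x (65 mm to +x), screw and tommy bar reaching 150 mm to -x; jaws 100 mm along y, 66 mm high; origin on the bench under the middle of the jaws. It grips the blue frame end (counted as part of it): a 40 x 30 mm painted aluminium box section 225 mm long along y, its top face 67 to 77 mm above the bench.
- cleat: Black steel claw cleat, 104 x 34 x 7 mm, on an orange spacer (4 to 14 mm thick) that turns with it. Origin on its one screw's axis at the steel's underside; x runs to the open hole, z up. Two claws between the holes reach 31 mm above the origin, from 13 to 63 mm along x. The screw is just snug: about 4 N sideways at the open hole swings the cleat, and it stays so.
- cleat_hole (a point): Centre of the cleat's open hole, at the level of the steel's top, 88 mm above the bench. Countersunk: 19.5 mm wide at the top, 11.5 mm at 4 mm depth, straight to 7 mm, then 16 mm wide through the spacer to the blue face, 11 to 21 mm below this point: that depth varies, is not measured and must be felt. The face is hard: 11 to 17 N for a second leaves a dot, over 25 N dents it.
- cleat_screw (a point): Top of the slotted screw head that fills the cleat's other hole, 76 mm from the open one.
- spare_cleat: Bystander: a second black claw cleat lying loose on the bench, 104 x 34 mm, 31 mm high, both holes open; origin under its middle.
- tension_knob: Bystander: loose brass tension knob, 38 mm diameter, 25 mm high with a thin steel stud pointing up to 41 mm; origin under its middle.
- spare_spacer: Bystander: loose faded orange plastic spacer, 104 x 28 x 9 mm; origin under its middle.
There are look-alikes about, which are no part of the job. There is more than one size of the block; the one meant has the size given above.

How it is judged:
On the way, in this order (a step that is already met when the one before it is completed fails the run):
1. the punch's point is pressed on the blue face through the open hole with 11 to 17 N, within 5 degrees of upright, for 0.8 s on end (contact force between punch and vice between 11 and 17 N and angle between punch's own z axis and vertical below 0.087 rad and horizontal distance between punch_tip and cleat_hole below 0.0025 m and z of punch_tip in the frame of cleat_hole below -0.01 m), for 0.8 s.
2. the punch is lifted out, its point more than 10 mm above the cleat's top (z of punch_tip in the frame of cleat_hole above 0.01 m), for 0.1 s.
At the end, for the whole second after the job is handed in: The dot is pressed, the punch stands at rest in its block, upright within 3.4 degrees, its collar within 2 mm of the block's top and within 3 mm of the hole's centre; the cleat's open hole is within 3 mm of where it was (horizontal distance between punch and block_hole below 0.003 m and z of punch in the frame of block_hole between -0.004 and 0.002 m and angle between punch's own z axis and vertical below 0.06 rad and linear speed of punch below 0.01 m/s and distance of cleat_hole from where it was at the start of the episode below 0.003 m); the robot touches nothing.
It fails at once if the punch forced on the frame, the vice or the cleat with more than 25 N (contact force between punch and vice above 25 N or contact force between punch and cleat above 25 N).
It fails at once if the cleat swung so that its open hole is more than 3 mm from its place (distance of cleat_hole from where it was at the start of the episode above 0.003 m).
It fails at once if the point touching the frame or vice beside the hole, or sliding off its spot (contact force between punch and vice above 1 N and horizontal distance between punch_tip and cleat_hole above 0.003 m).
It fails at once if a bystander part moved by more than 15 mm (distance of any of spare_cleat, tension_knob, spare_spacer from where it was at the start of the episode above 0.015 m).
It fails at once if the punch dropped: moving at over 0.5 m/s with no finger on it (contact force between the fingers and punch below 0.1 N and linear speed of punch above 0.5 m/s).
It also fails if it takes over 72 s, if anything falls off the work surface, if the arm or the gripper's body presses on something with over 40 N, if the wrist force passes 120 N, or if a joint passes its speed limit or range.

ROBOT

A 6-joint arm with a two-finger parallel gripper is mounted at the origin on the work surface. World frame = base frame: x ahead of the robot, y to its left, z up, the work surface at z = 0. Lengths are in m, angles in rad, forces in N, time in s.
With the tool pointing down it reaches from about 0.325 to 0.925 m from the base axis. Payload 3.1 kg.
Tool frame: the origin (TCP) lies midway between the tips of the shut fingers; the grasp point (between the pads) lies 19 mm behind it; z points along the fingers, y is the line along which they close (so a half turn about z gives the same grasp; the last joint's range is limited). The gripper opens to 85 mm and grips with 20 to 120 N. Pads are 22 mm wide; open, the fingers measure 114 mm over their backs; the gripper's body (76 mm by 85 mm) begins 54 mm behind the grasp point. The pads swing forward as they close: fully open they stand 13 mm farther back than shut.
Start: joints at [-1.457, 0.217, 1.613, -0, 1.311, -0.112], TCP at [0.14, -0.609, 0.231] pointing down, gripper open.
Joint ranges: [-2.75, 2.75], [-0.78, 2.1], [0.31, 2.55], [-1.13, 4.27], [0.13, 2.63], [-2.58, 2.58]. Speed limits (rad/s): [2.79, 2.79, 3.14, 3.14, 3.14, 3.14].

INTERFACE

Orientations are given as a rotation vector (axis times angle).
In Python, from workcell import env, vision, find_in, mark_of gives the robot as it stands.
- The arm moves only by the tool arm_command, never from a script. Its argument "commands" is a list that holds one entry, the list of rows, each a list of 7 numbers: the finger opening in m, from 0 to 0.0854, then the shift along the tool's x, y, z in m, then the turn, a rotation vector about the tool's x, y, z in degrees. A call has 1 to 8 rows; each row shifts and turns the commanded pose from where the row before left it, along the tool's axes as they then stand; what a row does not reach is not made up. A row lasts 1/12 s, in which the tool goes at most 41.7 mm and 7.16 degrees, less where a joint would pass 70% of its speed; a pose out of reach is approached as far as the arm can. A call with a gripper value outside its range is refused whole. The fingers move at their own pace and stop on an object; "grip_force" is the grip in N (left out, the last holds). Time passes only in rows, so rows that do not move let the fingers close. It gives the time, the measured TCP pose, the force, the opening and the grip force at its end, in the units of the state.
- env.observe(): the state, without advancing time (a new reading comes with each control period).
- vision.camera(name): name is "scene" or "top"; returns the picture (420x560x3 uint8, red, green, blue); there is no depth.
- vision.camera_model(name): a dict with "mtx" (3x3 intrinsics, pixels), "R" (3x3) and "t" (3): a world point X has camera coordinates R X + t. Camera axes: x right, y down, z forward; pixel columns grow to the right and rows downward; lengths in m; the calibration is good to about 2 mm. A picture is of the moment at which its call begins. camera_model takes no time and is no camera call.
- env.close_job(): hands the job in; it is judged then, once.
Trained networks look in the newest picture that a camera, given by its name, has taken for a name from the list of things; names that differ only in an ending like _2 or _b are one class to them, and where a whole thing is asked for, a point or a joint stands for the part that bears it (a point fixed in the world has none). Each returns a list of dicts, best first, with "p" (0 to 1); they miss things now and then, are a little off and sometimes report something else, mostly with a low value. They report only what shows in the picture. A call takes as long as a camera call. They do not tell look-alikes from the thing itself.
- find_in(name, camera): "box" ([left, top, right, bottom] in pixels, round what is visible of it).
- mark_of(name, camera): "xy" ([column, row] in pixels: a listed point, or the origin of a listed thing).
The state is a dict: "t": time; "joint_positions": joint angles; "dq": joint speeds; "joint_torque": joint torques, N m; "tool_pos": TCP position; "ee_rot": TCP orientation; "wrist_force": force on the tool from outside, world axes, zero at the start; "wrist_torque": the same for the moment, N m; "width": opening from 0.0 (shut) to 1.0 (fully open); "grip_force": force on a finger pad.
Only numpy, scipy, OpenCV 4.12 (cv2) and the standard library are available. Lean on these libraries where they do the work, as an engineer would, in place of code of your own. Each camera call takes 0.05 s, during which the arm holds its last target. There are 200 camera calls.

## Working session

There is one attempt and no reset: what is moved stays moved. The work goes in short steps, Python scripts to look and compute and a tool call to move; the robot and the scene stay as the last step left them, time stands still between calls to the robot, and variables do not carry over. Pictures are saved under pics/ and viewed, at most 10 in all, crops included, and the job is handed in when it is done.

Besides the shell and the picture viewer there is one more tool, called after "Call:" as name(argument=value, ...), one argument or row to a line, values as JSON. arm_command: Moves the arm, as the interface text tells. Its arguments: {"type":"object","properties":{"commands":{"type":"array"},"grip_force":{"type":"number"}},"required":["commands"]}

```bash
mkdir -p pics
cat > h.py <<'E'
import numpy as np, cv2
from workcell import env, vision, find_in, mark_of
def tri(uvs):
    A=[];b=[]
    for c,uv in uvs:
        m=vision.camera_model(c);P=np.array(m["mtx"])@np.c_[m["R"],m["t"]]
        for i in (0,1):
            r=P[i]-uv[i]*P[2];A.append(r[:3]);b.append(-r[3])
    X,res,_,_=np.linalg.lstsq(np.array(A),np.array(b),rcond=None);return X
def ray(c,uv,z):
    m=vision.camera_model(c);R=np.array(m["R"]);t=np.array(m["t"]).ravel()
    o=-R.T@t;d=R.T@np.linalg.solve(np.array(m["mtx"]),[uv[0],uv[1],1]);return o+d*(z-o[2])/d[2]
def proj(c,X):
    m=vision.camera_model(c);p=np.array(m["mtx"])@(np.array(m["R"])@X+np.array(m["t"]).ravel());return p[:2]/p[2]
E
python3 - <<'E'
from h import *
for c in("scene","top"):
    im=vision.camera(c);cv2.imwrite(f"pics/{c}0.png",im[...,::-1])
    m=vision.camera_model(c);R=np.array(m["R"]);print(c,(-R.T@np.array(m["t"]).ravel()).round(3),m["mtx"][0][0])
    for n in "punch punch_grip punch_tip block_hole cleat_hole cleat_screw cleat".split():
        print(n,[(np.round(d["xy"],1).tolist(),round(d["p"],2)) for d in mark_of(n,c)][:4])
    for n in "punch block vice cleat".split():
        print(n,[(np.round(d["box"]).tolist(),round(d["p"],2)) for d in find_in(n,c)][:4])
print(env.observe())
E
```

```text
scene [1.021 0.723 0.614] 442.3620221095872
punch [([321.0, 235.3], 0.87), ([325.1, 222.5], 0.28)]
punch_grip [([327.8, 220.1], 0.74), ([213.7, 253.4], 0.24)]
punch_tip []
block_hole [([328.5, 179.9], 0.98), ([320.8, 237.3], 0.89), ([260.2, 252.8], 0.69)]
cleat_hole [([265.7, 164.3], 0.76), ([251.0, 149.4], 0.71)]
cleat_screw [([248.8, 153.5], 0.75), ([322.6, 258.7], 0.45)]
cleat [([252.9, 157.0], 0.78)]
punch [([316.0, 205.0, 332.0, 242.0], 0.85)]
block [([252.0, 245.0, 296.0, 287.0], 0.94), ([305.0, 227.0, 365.0, 280.0], 0.85), ([304.0, 175.0, 373.0, 236.0], 0.65), ([314.0, 204.0, 332.0, 242.0], 0.59)]
vice [([229.0, 145.0, 311.0, 198.0], 0.72)]
cleat [([244.0, 151.0, 273.0, 173.0], 0.77), ([318.0, 206.0, 331.0, 243.0], 0.31)]
top [0.442 0.016 1.024] 447.4583994363111
punch [([240.1, 243.9], 0.47)]
punch_grip [([231.1, 239.6], 0.67)]
punch_tip []
block_hole [([308.7, 299.5], 0.82), ([239.6, 240.8], 0.7), ([250.1, 185.1], 0.6)]
cleat_hole [([384.0, 253.4], 0.59)]
cleat_screw [([418.5, 251.8], 0.96)]
cleat [([418.7, 252.6], 0.71), ([389.6, 256.2], 0.44), ([202.9, 159.7], 0.41)]
punch
[... 235 characters left out ...]
63.0], 0.61)]
{'t': 1.2, 'joint_positions': array([-1.45721414e+00,  2.16923827e-01,  1.61339323e+00, -2.59397924e-05,
        1.31126312e+00, -1.12216593e-01]), 'dq': array([ 0.00212684,  0.00093607,  0.00132682, -0.00077952,  0.00127094,
       -0.00161481]), 'joint_torque': array([-3.83951274e-04, -3.96894157e+01, -3.04252481e+01, -3.56989485e-04,
        7.15040624e-04,  1.83521699e-06]), 'tool_pos': array([ 0.1399348 , -0.60915748,  0.231289  ]), 'ee_rot': array([ 3.12157852e+00,  3.53939867e-01, -3.93680565e-05]), 'wrist_force': array([-0.37253624, -0.30141627,  0.39134979]), 'wrist_torque': array([-0.02424823,  0.018569  ,  0.01082367]), 'grip_force': 0.0, 'width': 0.9978299812076846}
```

```bash
python3 - <<'E'
import cv2
for n,(a,b,c,d) in {"scene":(130,300,210,390),"top":(150,350,190,470)}.items():
    i=cv2.imread(f"pics/{n}0.png")[a:b,c:d];s=800/(d-c)
    s=min(s,600/(b-a));cv2.imwrite(f"pics/{n}0c.png",cv2.resize(i,None,fx=s,fy=s,interpolation=cv2.INTER_CUBIC));print(s)
E
python3 - <<'E'
from h import *
T=tri
print("hole block",T([("scene",(320.8,237.3)),("top",(239.6,240.8))]))
print("other block",T([("scene",(328.5,179.9)),("top",(308.7,299.5))]))
print("grip",T([("scene",(327.8,220.1)),("top",(231.1,239.6))]))
print("grip",T([("scene",(325.1,222.5)),("top",(231.1,239.6))]))
print("chole",T([("scene",(265.7,164.3)),("top",(384,253.4))]))
print("cscrew",T([("scene",(248.8,153.5)),("top",(418.5,251.8))]))
E
```

```text
3.5294117647058822
2.857142857142857
hole block [0.55178884 0.12517733 0.054576  ]
other block [ 0.42440667 -0.02118304  0.08690677]
grip [0.54820242 0.13770088 0.10493706]
grip [0.55081088 0.13690743 0.09913328]
chole [ 0.51371249 -0.18041275  0.08243373]
cscrew [ 0.51915555 -0.25541294  0.08257792]
```

View pics/scene0c.png

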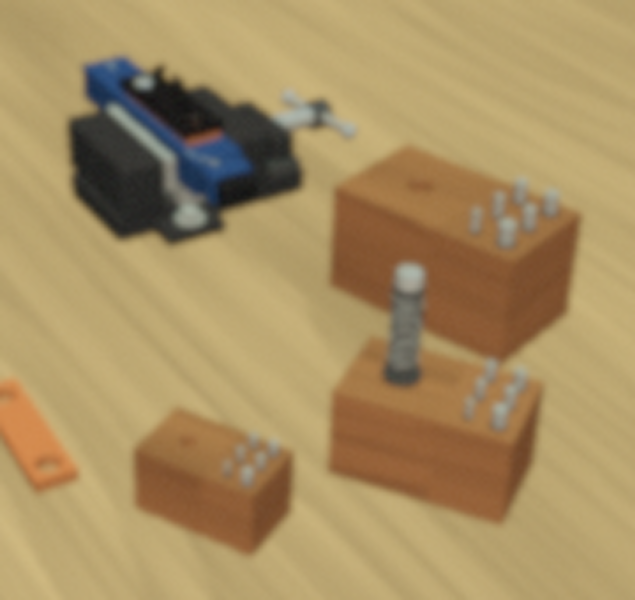

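View pics/top0c.png

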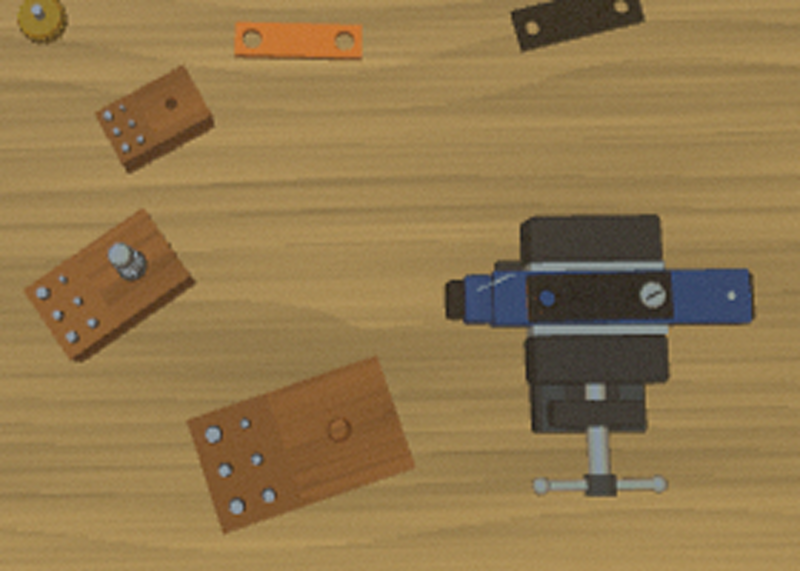

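The pictures show the punch standing in the middle-sized block, at scene (321,238) and top (240,241). The cleat's open hole is the blue disc at top (382,254), and the screw is at (418,253). I'll refine these by averaging several frames.

Run:
```python
from h import *
from collections import defaultdict
acc={};M=defaultdict(list)
for c in("scene","top"):
    ims=[]
    for k in range(10):
        ims.append(vision.camera(c).astype(float))
        if k<3:
            for n in "punch_grip punch block_hole cleat_hole cleat_screw".split():
                for d in mark_of(n,c)[:4]: M[c,n].append(np.round(d["xy"],1).tolist()+[round(d["p"],2)])
    acc[c]=np.mean(ims,0)
np.savez("avg.npz",**acc)
for k,v in M.items():print(k,v)
a=acc["top"][...,::-1].astype(np.float32)
p=lambda z,w,h,s:cv2.resize(a[z[1]:z[1]+h,z[0]:z[0]+w],None,fx=s,fy=s,interpolation=cv2.INTER_CUBIC)
s=acc["scene"][...,::-1].astype(np.float32)
i=np.hstack([p((365,235),65,40,8)])
j=cv2.resize(s[140:190,235:300],None,fx=8,fy=8,interpolation=cv2.INTER_CUBIC)[:280]
cv2.imwrite("pics/hole.png",np.vstack([i[:, :520],j[:, :520]]).clip(0,255))
im=acc["top"];
w=np.clip(im[...,2]-im[...,0]-20,0,None)[249:260,377:388];print(w.astype(int))
yy,xx=np.mgrid[249:260,377:388];
print(env.observe()["t"])
```

```text
('scene', 'punch_grip') [[328.0, 221.6, 0.65], [326.5, 219.0, 0.7], [323.9, 259.3, 0.19], [323.3, 221.0, 0.57], [321.9, 233.4, 0.23]]
('scene', 'punch') [[320.5, 234.1, 0.58], [320.2, 237.9, 0.51], [319.6, 236.6, 0.57]]
('scene', 'block_hole') [[260.7, 252.3, 0.96], [323.3, 235.7, 0.77], [328.8, 183.7, 0.61], [323.6, 238.2, 0.83], [327.9, 181.7, 0.67], [261.9, 251.4, 0.62], [260.2, 252.4, 0.72], [330.9, 181.7, 0.69], [321.2, 234.1, 0.56]]
('scene', 'cleat_hole') [[267.1, 165.0, 0.63], [324.1, 235.2, 0.59], [263.4, 166.5, 0.63], [322.9, 260.6, 0.17], [264.1, 164.8, 0.83]]
('scene', 'cleat_screw') [[249.4, 149.3, 0.69], [172.5, 210.3, 0.4], [249.9, 151.5, 0.75], [249.6, 146.9, 0.78]]
('top', 'punch_grip') [[233.0, 238.2, 0.51], [234.6, 239.6, 0.66], [232.5, 243.7, 0.59]]
('top', 'punch') [[238.5, 241.0, 0.47], [384.4, 253.4, 0.24], [238.1, 240.7, 0.41], [238.0, 241.6, 0.51], [384.6, 255.7, 0.43], [418.7, 252.9, 0.29]]
('top', 'block_hole') [[304.7, 299.7, 0.93], [236.9, 238.9, 0.72], [248.3, 185.4, 0.66], [235.8, 239.9, 0.69], [309.9, 299.4, 0.69], [238.1, 242.0, 0.82], [250.4, 184.0, 0.76], [309.2, 298.1, 0.65]]
('top', 'cleat_hole') [[382.9, 253.2, 0.56], [293.6, 165.1, 0.33], [384.3, 252.5, 0.97], [383.8, 254.5, 0.91]]
('top', 'cleat_screw') [[419.8, 252.5, 0.94], [418.5, 250.5, 0.93], [416.8, 252.8, 0.58]]
[[ 0  0  0  0  0  0  0  0  0  0  0]
 [ 0  0  0  0  0  0  0  0  0  0  0]
 [ 0  0  0  0  0  0  0  0  0  0  0]
 [ 0  0  0 41 37 17  0  0  0  0  0]
 [ 0  0 25 35 34 36 34  0  0  0  0]
 [ 0  0 34 35 34 35 33  0  0  0  0]
 [ 0  0  0 35 37 36 28  0  0  0  0]
 [ 0  0  0 15 32 29  0  0  0  0  0]
 [ 0  0  0  0  0  0  0  0  0  0  0]
 [ 0  0  0  0  0  0  0  0  0  0  0]
 [ 0  0  0  0  0  0  0  0  0  0  0]]
3.7[ WARN:0@13.172] global loadsave.cpp:1063 imwrite_ Unsupported depth image for selected encoder is fallbacked to CV_8U.
```

View pics/hole.png

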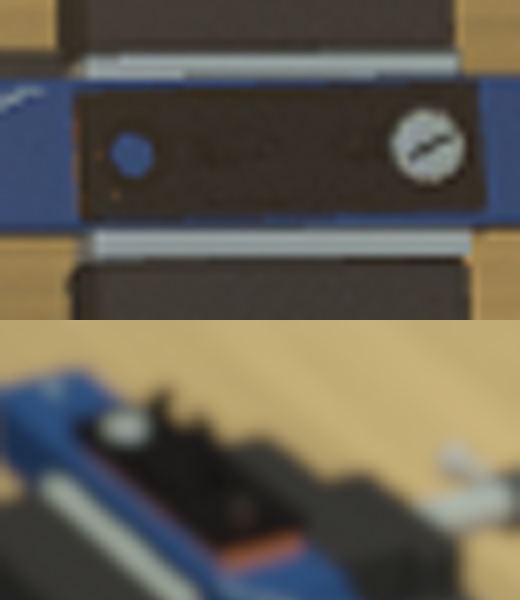

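Run:
```python
from h import *
a=np.load("avg.npz");im=a["top"]
w=np.clip(im[...,2]-im[...,0]-8,0,40);w[:250]=0;w[259:]=0;w[:,:377]=0;w[:,388:]=0
yy,xx=np.mgrid[:420,:560];c=(np.sum(w*xx)/w.sum(),np.sum(w*yy)/w.sum());print("disc",c,ray("top",c,.0825),w.sum()/ 43)
g=im.min(2);w=np.clip(g-70,0,60);w[:244]=0;w[262:]=0;w[:,:411]=0;w[:,425:]=0
c2=(np.sum(w*xx)/w.sum(),np.sum(w*yy)/w.sum());print("screw",c2,ray("top",c2,.088),(w>0).sum())
p1=ray("top",c,.0825);p2=ray("top",c2,.088);print("dist",np.linalg.norm((p1-p2)[:2]))
for n,s in(("punch grip",[(233.,240.3),(326,220.5)]),("hole",[(238,241),(321.8,236.3)])):
  print(n,tri([("top",s[0]),("scene",s[1])]))
print(ray("top",(238,241),.062))
t=cv2.resize(a["top"][222:262,215:260,::-1].astype(np.float32),None,fx=12,fy=12,interpolation=cv2.INTER_CUBIC)
s=cv2.resize(a["scene"][200:250,305:345,::-1].astype(np.float32),None,fx=9.6,fy=9.6,interpolation=cv2.INTER_CUBIC)[:480]
cv2.imwrite("pics/punch.png",np.hstack([t[:480],s]).clip(0,255).astype(np.uint8));print(t.shape,s.shape)
```

```text
disc (np.float64(381.0745388379973), np.float64(253.93060609863218)) [ 0.51538763 -0.1761121   0.0825    ] 18.532558139534885
screw (np.float64(417.81682084136895), np.float64(252.32301506880663)) [ 0.51661351 -0.25164725  0.088     ] 76
dist 0.07554508956476862
punch grip [0.54795384 0.13353051 0.10125803]
hole [0.55118215 0.12800655 0.05874486]
[0.55178848 0.12684902 0.062     ]
(480, 540, 3) (480, 384, 3)
```

View pics/punch.png

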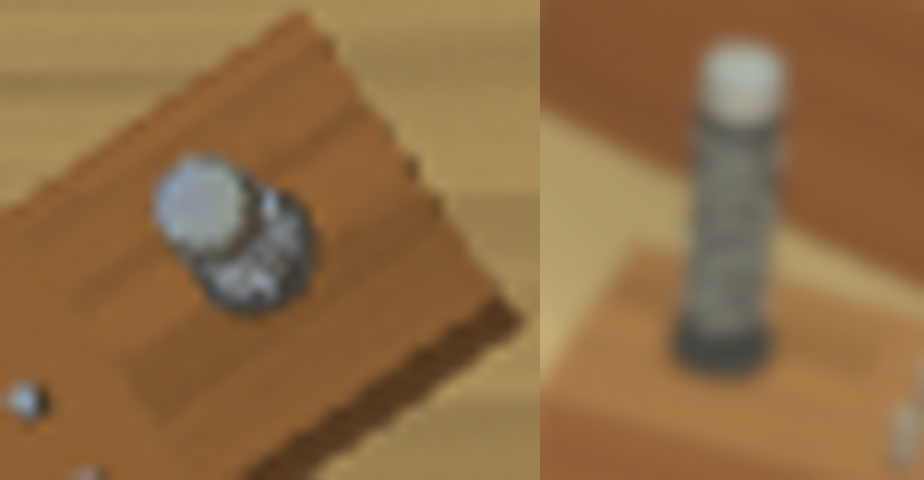

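The crops show the punch's end at top (231.4,238.5). Its collar is at about top (235.5,242.2) and scene (323.6,236).

Run:
```python
from h import *
print(ray("top",(231.4,238.5),.135),ray("top",(235.5,242.2),.0645))
print(tri([("top",(231.4,238.5)),("scene",(325.6,207.5))]),tri([("top",(235.5,242.2)),("scene",(323.6,236))]))
for z in(.062,.104,.138):print(z,proj("scene",np.array([.5505,.1315,z])),proj("top",np.array([.5505,.1315,z])))
print(proj("scene",np.array([.515,-.176,.088])))
print(env.observe()["t"])
```

```text
[0.548753   0.13162616 0.135     ] [0.54902217 0.13196868 0.0645    ]
[0.54896832 0.1320608  0.13232047] [0.54902265 0.13258988 0.06154871]
0.062 [322.52888062 235.75049544] [235.85440121 241.64077705]
0.104 [323.83198811 219.20046029] [233.41040724 239.41007732]
0.138 [324.93517966 205.18944512] [231.26573155 237.45257352]
[264.85821968 162.92721582]
3.7
```

Call:
arm_command(
  commands=[
    [[0.085, 0, 0, 0, 0, 0, 6.475], [0.085, 0, 0, 0, 0, 0, 6.475], [0.085, 0.0195, -0.0353, 0, 0, 0, 0], [0.085, 0.0195, -0.0353, 0, 0, 0, 0], [0.085, 0.0195, -0.0353, 0, 0, 0, 0], [0.085, 0.0195, -0.0353, 0, 0, 0, 0], [0.085, 0.0195, -0.0353, 0, 0, 0, 0], [0.085, 0.0195, -0.0353, 0, 0, 0, 0]],
  ],
)

```text
t: 4.37
tool_pos: [0.2575, -0.3957, 0.2313]
ee_rot: [3.141, -0.001, 0.001]
wrist_force: [1.6, -0.3, -0.3]
width: 0.992
grip_force: 0.0
```

Call:
arm_command(
  commands=[
    [[0.085, 0.0195, -0.0353, 0, 0, 0, 0], [0.085, 0.0195, -0.0353, 0, 0, 0, 0], [0.085, 0.0195, -0.0353, 0, 0, 0, 0], [0.085, 0.0195, -0.0353, 0, 0, 0, 0], [0.085, 0.0195, -0.0353, 0, 0, 0, 0], [0.085, 0.0195, -0.0353, 0, 0, 0, 0], [0.085, 0.0195, -0.0353, 0, 0, 0, 0], [0.085, 0.0195, -0.0353, 0, 0, 0, 0]],
  ],
)

```text
t: 5.03
tool_pos: [0.4137, -0.1132, 0.2318]
ee_rot: [3.141, -0.001, 0.002]
wrist_force: [0.3, 0.7, -0.9]
width: 0.994
grip_force: 0.0
```

Call:
arm_command(
  commands=[
    [[0.085, 0.0193, -0.035, 0, 0, 0, 0], [0.085, 0.0193, -0.035, 0, 0, 0, 0], [0.085, 0.0193, -0.035, 0, 0, 0, 0], [0.085, 0.0193, -0.035, 0, 0, 0, 0], [0.085, 0.0193, -0.035, 0, 0, 0, 0], [0.085, 0.0193, -0.035, 0, 0, 0, 0], [0.085, 0.0193, -0.035, 0, 0, 0, 0], [0.085, 0, 0, 0, 0, 0, 0]],
  ],
)

```text
t: 5.7
tool_pos: [0.5507, 0.1357, 0.2314]
ee_rot: [-3.138, -0.008, -0.004]
wrist_force: [-0.2, -0.6, 0.8]
width: 0.995
grip_force: 0.0
```

Call:
arm_command(
  commands=[
    [[0.085, -0.0015, 0.0037, 0, 0, 0, 0], [0.085, 0, 0, 0.02, 0, 0, 0], [0.085, 0, 0, 0.02, 0, 0, 0], [0.085, 0, 0, 0, 0, 0, 0]],
  ],
)

```text
t: 6.03
tool_pos: [0.5429, 0.1244, 0.187]
ee_rot: [3.14, -0.002, -0.014]
wrist_force: [0.0, -0.4, -0.5]
width: 0.994
grip_force: 0.0
```

Run:
```python
from h import *
print(env.observe())
```

```text
{'t': 6.0333, 'joint_positions': array([ 9.96950371e-02,  1.21388967e-01,  1.80975781e+00, -7.49290617e-04,
        1.21916040e+00,  1.67224228e+00]), 'dq': array([ 0.0002972 , -0.02204373, -0.02964287,  0.00247882,  0.05430542,
        0.00289542]), 'joint_torque': array([ 1.19012925e-01, -3.71475184e+01, -3.29268515e+01,  1.56148011e-02,
       -5.05564325e-01, -8.54653608e-04]), 'tool_pos': array([0.54292364, 0.12444088, 0.18696443]), 'ee_rot': array([ 3.13998905e+00, -2.33893256e-03, -1.35020031e-02]), 'wrist_force': array([ 0.02020899, -0.38331356, -0.47258022]), 'wrist_torque': array([0.01164882, 0.00923406, 0.018082  ]), 'grip_force': 0.0, 'width': 0.9944425086519428}
```

Call:
arm_command(
  commands=[
    [[0.085, 0, 0, 0, 0, 0, 0], [0.085, 0, 0, 0, 0, 0, 0], [0.085, 0, 0, 0, 0, 0, 0], [0.085, 0, 0, 0, 0, 0, 0]],
  ],
)

```text
t: 6.37
tool_pos: [0.5477, 0.1259, 0.1931]
ee_rot: [-3.141, 0.001, -0.005]
wrist_force: [0.3, 0.1, -0.0]
width: 0.996
grip_force: 0.0
```

Call:
arm_command(
  commands=[
    [[0.085, 0, 0, 0, 0, 0, 0], [0.085, 0, 0, 0, 0, 0, 0], [0.085, 0, 0, 0, 0, 0, 0], [0.085, 0, 0, 0, 0, 0, 0], [0.085, 0, 0, 0, 0, 0, 0], [0.085, 0, 0, 0, 0, 0, 0]],
  ],
)

```text
t: 6.87
tool_pos: [0.5467, 0.1263, 0.1912]
ee_rot: [-3.142, 0.0, 0.0]
wrist_force: [-0.1, -0.5, -0.1]
width: 0.995
grip_force: 0.0
```

Call:
arm_command(
  commands=[
    [[0.085, 0.0023, -0.0057, 0.017, 0, 0, 0], [0.085, 0, 0, 0.017, 0, 0, 0], [0.085, 0, 0, 0.017, 0, 0, 0], [0.085, 0, 0, 0.017, 0, 0, 0], [0.085, 0, 0, 0.017, 0, 0, 0], [0.085, 0, 0, 0.015, 0, 0, 0], [0.085, 0, 0, 0.002, 0, 0, 0], [0.085, 0, 0, 0, 0, 0, 0]],
  ],
)

```text
t: 7.53
tool_pos: [0.5478, 0.1319, 0.088]
ee_rot: [3.141, -0.0, -0.005]
wrist_force: [-0.1, 0.3, -0.5]
width: 0.998
grip_force: 0.0
```

Call:
arm_command(
  commands=[
    [[0.06, 0, 0, 0, 0, 0, 0], [0.04, 0, 0, 0, 0, 0, 0], [0.03, 0, 0, 0, 0, 0, 0], [0.03, 0, 0, 0, 0, 0, 0], [0.03, 0, 0, 0, 0, 0, 0], [0.03, 0, 0, 0, 0, 0, 0]],
  ],
)

```text
t: 8.03
tool_pos: [0.5493, 0.132, 0.0898]
ee_rot: [-3.141, 0.0, -0.001]
wrist_force: [-0.5, -0.2, -0.1]
width: 0.35
grip_force: 0.0
```

Call:
arm_command(
  commands=[
    [[0.022, 0, 0, 0, 0, 0, 0], [0.016, 0, 0, 0, 0, 0, 0], [0.012, 0, 0, 0, 0, 0, 0], [0.01, 0, 0, 0, 0, 0, 0], [0.01, 0, 0, 0, 0, 0, 0], [0.01, 0, 0, 0, 0, 0, 0]],
  ],
  grip_force=25,
)

```text
t: 8.53
tool_pos: [0.5491, 0.1319, 0.0895]
ee_rot: [3.141, -0.0, 0.0]
wrist_force: [-0.8, -1.1, 2.2]
width: 0.205
grip_force: 24.5
```

Call:
arm_command(
  commands=[
    [[0.0, 0, 0, 0, 0, 0, 0], [0.0, 0, 0, 0, 0, 0, 0], [0.0, 0, 0, 0, 0, 0, 0], [0.0, 0, 0, 0, 0, 0, 0]],
  ],
  grip_force=80,
)

```text
t: 8.87
tool_pos: [0.5494, 0.1319, 0.0897]
ee_rot: [3.142, -0.0, 0.001]
wrist_force: [-0.6, -0.5, 4.9]
width: 0.19
grip_force: 77.8
```

Call:
arm_command(
  commands=[
    [[0.0, 0, 0, -0.005, 0, 0, 0], [0.0, 0, 0, -0.015, 0, 0, 0], [0.0, 0, 0, -0.02, 0, 0, 0], [0.0, 0, 0, -0.02, 0, 0, 0], [0.0, 0, 0, -0.02, 0, 0, 0], [0.0, 0, 0, -0.02, 0, 0, 0], [0.0, 0, 0, -0.015, 0, 0, 0], [0.0, 0, 0, -0.005, 0, 0, 0]],
  ],
)

```text
t: 9.53
tool_pos: [0.5501, 0.1323, 0.2116]
ee_rot: [-3.141, 0.0, -0.006]
wrist_force: [0.7, 0.6, -1.6]
width: 0.189
grip_force: 78.1
```

Call:
arm_command(
  commands=[
    [[0.0, 0, 0, 0, 0, 0, 0], [0.0, 0, 0, 0, 0, 0, 0], [0.0, 0, 0, 0, 0, 0, 0], [0.0, 0, 0, 0, 0, 0, 0], [0.0, 0, 0, 0, 0, 0, 0], [0.0, 0, 0, 0, 0, 0, 0]],
  ],
)

```text
t: 10.03
tool_pos: [0.5485, 0.1319, 0.2083]
ee_rot: [3.141, -0.0, -0.003]
wrist_force: [-0.3, -0.6, -1.7]
width: 0.193
grip_force: 78.1
```

Call:
arm_command(
  commands=[
    [[0.0, -0.001, 0.01, 0, 0, 0, 0], [0.0, -0.002, 0.02, 0, 0, 0, 0], [0.0, -0.003, 0.027, 0, 0, 0, 0], [0.0, -0.003, 0.027, 0, 0, 0, 0], [0.0, -0.003, 0.027, 0, 0, 0, 0], [0.0, -0.003, 0.027, 0, 0, 0, 0], [0.0, -0.003, 0.027, 0, 0, 0, 0], [0.0, -0.003, 0.027, 0, 0, 0, 0]],
  ],
)

```text
t: 10.7
tool_pos: [0.5274, -0.0619, 0.2093]
ee_rot: [3.141, -0.0, 0.0]
wrist_force: [0.9, 0.1, -1.3]
width: 0.189
grip_force: 78.2
```

Call:
arm_command(
  commands=[
    [[0.0, -0.003, 0.027, 0, 0, 0, 0], [0.0, -0.003, 0.027, 0, 0, 0, 0], [0.0, -0.003, 0.026, 0, 0, 0, 0], [0.0, -0.002, 0.02, 0, 0, 0, 0], [0.0, -0.001, 0.01, 0, 0, 0, 0], [0.0, -0.0004, 0.004, 0, 0, 0, 0], [0.0, 0, 0, 0, 0, 0, 0], [0.0, 0, 0, 0, 0, 0, 0]],
  ],
)

```text
t: 11.37
tool_pos: [0.5155, -0.1733, 0.2091]
ee_rot: [-3.141, 0.0, 0.0]
wrist_force: [0.5, 0.3, -1.6]
width: 0.191
grip_force: 78.3
```

Call:
arm_command(
  commands=[
    [[0.0, 0, 0, 0, 0, 0, 0], [0.0, 0, 0, 0, 0, 0, 0], [0.0, 0, 0, 0, 0, 0, 0], [0.0, 0, 0, 0, 0, 0, 0], [0.0, 0, 0, 0, 0, 0, 0], [0.0, 0, 0, 0, 0, 0, 0]],
  ],
)

```text
t: 11.87
tool_pos: [0.5156, -0.1738, 0.2093]
ee_rot: [-3.142, -0.0, -0.0]
wrist_force: [0.4, -0.7, -1.5]
width: 0.19
grip_force: 78.3
```

Run:
```python
from h import *
o=env.observe();tp=o["tool_pos"];print(tp,o["ee_rot"],o["wrist_force"],o["t"])
a={}
for c in("scene","top"): a[c]=np.mean([vision.camera(c).astype(float) for _ in range(8)],0)
for n in("punch_tip","punch","punch_grip","cleat_hole"):
    for c in("scene","top"):print(n,c,[(np.round(d["xy"],1).tolist(),round(d["p"],2)) for d in mark_of(n,c)[:3]])
tip=tp-[0,0,.0777]
print("exp tip",proj("scene",tip),proj("top",tip),"collar",proj("scene",tip+[0,0,.05]),"hole",proj("scene",np.array([.5154,-.1761,.088])))
np.savez("avg2.npz",**a)
f=lambda i,x,y,w,h,s:cv2.resize(i[y:y+h,x:x+w,::-1].astype(np.float32),None,fx=s,fy=s,interpolation=cv2.INTER_CUBIC)
cv2.imwrite("pics/hov.png",np.hstack([f(a["scene"],235,110,50,70,8),f(a["top"],360,215,50,70,8)]).clip(0,255).astype(np.uint8))
```

```text
[ 0.5156091  -0.17375396  0.20933279] [-3.14158992e+00 -3.88050797e-04 -4.33414980e-05] [ 0.42451569 -0.71955643 -1.49877709] 11.8667
punch_tip scene [([265.0, 150.4], 0.7)]
punch_tip top []
punch scene [([263.1, 128.8], 0.63)]
punch top []
punch_grip scene [([266.8, 114.2], 0.75), ([262.1, 130.9], 0.29)]
punch_grip top []
cleat_hole scene [([263.9, 163.4], 0.82)]
cleat_hole top [([383.5, 252.8], 0.5)]
exp tip [264.97932871 148.01875751] [384.81221332 251.80161998] collar [264.85822184 129.6859333 ] hole [264.70579083 162.94710498]
```

View pics/hov.png

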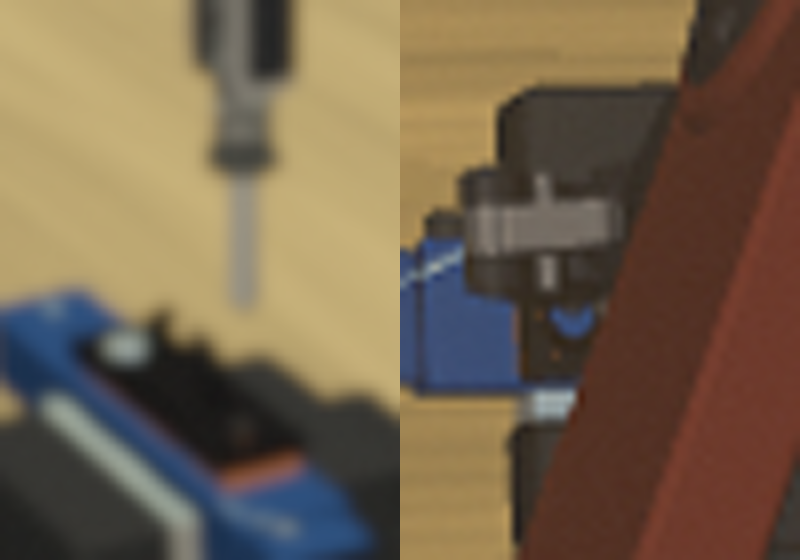

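The punch hangs upright with its tip at scene (264.9,148), as predicted. The hole is at about (264.9,163). Camera and robot frames agree, so I'm descending.

Call:
arm_command(
  commands=[
    [[0.0, 0, 0.0012, 0.004, 0, 0, 0], [0.0, 0, 0.0012, 0.008, 0, 0, 0], [0.0, 0, 0, 0.008, 0, 0, 0], [0.0, 0, 0, 0.008, 0, 0, 0], [0.0, 0, 0, 0.006, 0, 0, 0], [0.0, 0, 0, 0.003, 0, 0, 0], [0.0, 0, 0, 0.001, 0, 0, 0], [0.0, 0, 0, 0, 0, 0, 0]],
  ],
)

```text
t: 13.73
tool_pos: [0.5153, -0.1763, 0.1707]
ee_rot: [-3.141, 0.0, 0.001]
wrist_force: [0.1, -0.1, -1.9]
width: 0.189
grip_force: 78.3
```

Call:
arm_command(
  commands=[
    [[0.0, 0, 0, 0, 0, 0, 0], [0.0, 0, 0, 0, 0, 0, 0], [0.0, 0, 0, 0, 0, 0, 0], [0.0, 0, 0, 0, 0, 0, 0], [0.0, 0, 0, 0, 0, 0, 0], [0.0, 0, 0, 0, 0, 0, 0]],
  ],
)

```text
t: 14.23
tool_pos: [0.5156, -0.1765, 0.1715]
ee_rot: [3.141, -0.0, 0.0]
wrist_force: [-0.6, -0.0, -1.8]
width: 0.19
grip_force: 78.3
```

Run:
```python
from h import *
o=env.observe();tp=o["tool_pos"];print(tp,o["ee_rot"],o["wrist_force"],o["wrist_torque"],o["t"])
```

```text
[ 0.51562983 -0.17646818  0.17149363] [ 3.14145475e+00 -3.96677610e-04  4.69453841e-04] [-0.59192949 -0.00823914 -1.76258962] [-0.06000528  0.02830817  0.01724882] 14.2333
```

Call:
arm_command(
  commands=[
    [[0.0, 0, 0, 0.002, 0, 0, 0], [0.0, 0, 0, 0.002, 0, 0, 0], [0.0, 0, 0, 0.002, 0, 0, 0], [0.0, 0, 0, 0.002, 0, 0, 0], [0.0, 0, 0, 0.001, 0, 0, 0], [0.0, 0, 0, 0, 0, 0, 0]],
  ],
)

```text
t: 14.73
tool_pos: [0.5152, -0.1763, 0.1617]
ee_rot: [-3.141, 0.0, 0.001]
wrist_force: [-0.4, -0.1, -2.3]
width: 0.193
grip_force: 78.3
```

Call:
arm_command(
  commands=[
    [[0.0, 0, 0, 0.002, 0, 0, 0], [0.0, 0, 0, 0.002, 0, 0, 0], [0.0, 0, 0, 0.001, 0, 0, 0], [0.0, 0, 0, 0, 0, 0, 0]],
  ],
)

```text
t: 15.07
tool_pos: [0.5153, -0.1763, 0.1569]
ee_rot: [-3.141, 0.0, 0.001]
wrist_force: [0.3, 0.2, -1.8]
width: 0.188
grip_force: 78.3
```

Call:
arm_command(
  commands=[
    [[0.0, 0, 0, 0.0005, 0, 0, 0], [0.0, 0, 0, 0.0005, 0, 0, 0], [0.0, 0, 0, 0.0005, 0, 0, 0], [0.0, 0, 0, 0.0005, 0, 0, 0], [0.0, 0, 0, 0, 0, 0, 0]],
  ],
)

```text
t: 15.48
tool_pos: [0.5155, -0.1764, 0.1552]
ee_rot: [-3.142, 0.0, 0.0]
wrist_force: [-1.3, -0.4, -1.7]
width: 0.185
grip_force: 78.3
```

Call:
arm_command(
  commands=[
    [[0.0, 0, 0, 0.0005, 0, 0, 0], [0.0, 0, 0, 0.0005, 0, 0, 0], [0.0, 0, 0, 0, 0, 0, 0]],
  ],
)

```text
t: 15.73
tool_pos: [0.5155, -0.1764, 0.1542]
ee_rot: [-3.141, 0.0, 0.0]
wrist_force: [-0.4, -0.2, -1.5]
width: 0.192
grip_force: 78.3
```

Call:
arm_command(
  commands=[
    [[0.0, 0, 0, 0.0005, 0, 0, 0], [0.0, 0, 0, 0.0005, 0, 0, 0], [0.0, 0, 0, 0, 0, 0, 0]],
  ],
)

```text
t: 15.98
tool_pos: [0.5156, -0.1765, 0.1534]
ee_rot: [3.142, -0.0, 0.0]
wrist_force: [1.2, -0.1, -1.2]
width: 0.19
grip_force: 78.3
```

Call:
arm_command(
  commands=[
    [[0.0, 0, 0, 0.0005, 0, 0, 0], [0.0, 0, 0, 0.0005, 0, 0, 0], [0.0, 0, 0, 0, 0, 0, 0]],
  ],
)

```text
t: 16.23
tool_pos: [0.5159, -0.1765, 0.153]
ee_rot: [3.141, -0.0, 0.001]
wrist_force: [-0.9, 0.7, 1.7]
width: 0.192
grip_force: 78.3
```

Call:
arm_command(
  commands=[
    [[0.0, 0, 0, 0.0005, 0, 0, 0], [0.0, 0, 0, 0.0005, 0, 0, 0], [0.0, 0, 0, 0, 0, 0, 0]],
  ],
)

```text
t: 16.48
tool_pos: [0.5161, -0.1766, 0.1526]
ee_rot: [3.141, -0.0, 0.002]
wrist_force: [-2.4, 1.2, 7.3]
width: 0.19
grip_force: 78.8
```

Call:
arm_command(
  commands=[
    [[0.0, 0, 0, 0.0005, 0, 0, 0], [0.0, 0, 0, 0.0005, 0, 0, 0], [0.0, 0, 0, 0, 0, 0, 0]],
  ],
)

```text
t: 16.73
tool_pos: [0.5163, -0.1767, 0.1524]
ee_rot: [3.141, -0.0, 0.002]
wrist_force: [-3.1, 0.2, 9.3]
width: 0.192
grip_force: 79.2
```

Call:
arm_command(
  commands=[
    [[0.0, -0.0004, 0, 0.0003, 0, 0, 0], [0.0, -0.0003, 0, 0.0002, 0, 0, 0], [0.0, 0, 0, 0, 0, 0, 0]],
  ],
)

```text
t: 16.98
tool_pos: [0.5161, -0.1767, 0.1524]
ee_rot: [3.141, -0.0, 0.004]
wrist_force: [-2.2, 1.9, 10.4]
width: 0.189
grip_force: 79.3
```

Call:
arm_command(
  commands=[
    [[0.0, -0.0003, 0, 0.0002, 0, 0, 0], [0.0, 0, 0, 0.0002, 0, 0, 0], [0.0, 0, 0, 0, 0, 0, 0], [0.0, 0, 0, 0, 0, 0, 0]],
  ],
)

```text
t: 17.32
tool_pos: [0.5161, -0.1767, 0.1523]
ee_rot: [3.141, -0.001, 0.005]
wrist_force: [-2.4, 2.6, 10.8]
width: 0.191
grip_force: 79.4
```

Call:
arm_command(
  commands=[
    [[0.0, -0.0002, -0.0003, 0.0003, 0, 0, 0], [0.0, 0, 0, 0, 0, 0, 0], [0.0, 0, 0, 0, 0, 0, 0], [0.0, 0, 0, 0, 0, 0, 0]],
  ],
)

```text
t: 17.65
tool_pos: [0.516, -0.1766, 0.1523]
ee_rot: [3.14, -0.0, 0.006]
wrist_force: [-3.3, 1.8, 11.5]
width: 0.191
grip_force: 79.4
```

Call:
arm_command(
  commands=[
    [[0.0, 0, 0, 0, 0, 0, 0], [0.0, 0, 0, 0, 0, 0, 0], [0.0, 0, 0, 0, 0, 0, 0], [0.0, 0, 0, 0, 0, 0, 0]],
  ],
)

```text
t: 17.98
tool_pos: [0.5161, -0.1766, 0.1523]
ee_rot: [3.14, -0.0, 0.006]
wrist_force: [-2.1, 1.8, 12.0]
width: 0.19
grip_force: 79.4
```

Call:
arm_command(
  commands=[
    [[0.0, 0, 0, 0.0001, 0, 0, 0], [0.0, 0, 0, 0, 0, 0, 0], [0.0, 0, 0, 0, 0, 0, 0], [0.0, 0, 0, 0, 0, 0, 0], [0.0, 0, 0, 0, 0, 0, 0], [0.0, 0, 0, 0, 0, 0, 0], [0.0, 0, 0, 0, 0, 0, 0], [0.0, 0, 0, 0, 0, 0, 0]],
  ],
)

```text
t: 18.65
tool_pos: [0.5161, -0.1766, 0.1523]
ee_rot: [3.14, -0.0, 0.006]
wrist_force: [-2.4, 2.0, 11.6]
width: 0.187
grip_force: 79.4
```

Run:
```python
from h import *
F=[];Q=[]
for c in["scene"]*8: 
    im=vision.camera(c);o=env.observe();F.append(np.r_[o["wrist_force"],o["wrist_torque"]])
print(np.mean(F,0).round(2),np.std(F,0).round(2),o["tool_pos"],o["ee_rot"],o["t"])
```

```text
[-2.230e+00  1.830e+00  1.197e+01  4.600e-01  5.700e-01 -1.000e-02] [0.73 0.43 0.27 0.03 0.03 0.03] [ 0.51604248 -0.17661376  0.15225012] [ 3.14045423e+00 -3.16829906e-04  5.61328566e-03] 19.05
```

Call:
arm_command(
  commands=[
    [[0.0, 0.0002, 0.0001, -0.0004, 0, 0, 0], [0.0, 0.0003, 0.0001, -0.0006, 0, 0, 0], [0.0, 0.0003, 0.0001, -0.0008, 0, 0, 0], [0.0, 0.0004, 0, -0.001, 0, 0, 0], [0.0, 0, 0, -0.001, 0, 0, 0], [0.0, 0, 0, -0.001, 0, 0, 0]],
  ],
)

```text
t: 19.55
tool_pos: [0.5155, -0.1764, 0.1534]
ee_rot: [3.141, -0.0, 0.0]
wrist_force: [0.7, -0.6, -1.1]
width: 0.191
grip_force: 78.4
```

Call:
arm_command(
  commands=[
    [[0.0, 0, 0, -0.001, 0, 0, 0], [0.0, 0, 0, -0.002, 0, 0, 0], [0.0, 0, 0, -0.003, 0, 0, 0], [0.0, 0, 0, -0.004, 0, 0, 0], [0.0, 0, 0, -0.005, 0, 0, 0], [0.0, 0, 0, -0.006, 0, 0, 0], [0.0, 0, 0, -0.006, 0, 0, 0], [0.0, 0, 0, -0.006, 0, 0, 0]],
  ],
)

```text
t: 20.22
tool_pos: [0.5157, -0.1765, 0.1877]
ee_rot: [3.141, -0.0, 0.001]
wrist_force: [-0.5, 0.4, -0.8]
width: 0.189
grip_force: 78.4
```

Call:
arm_command(
  commands=[
    [[0.0, 0, 0, -0.008, 0, 0, 0], [0.0, 0, 0, -0.008, 0, 0, 0], [0.0, 0, 0, -0.008, 0, 0, 0], [0.0, 0, 0, -0.004, 0, 0, 0], [0.0, 0, 0, 0, 0, 0, 0], [0.0, 0, 0, 0, 0, 0, 0], [0.0, 0, 0, 0, 0, 0, 0], [0.0, 0, 0, 0, 0, 0, 0]],
  ],
)

```text
t: 20.88
tool_pos: [0.5151, -0.1762, 0.2141]
ee_rot: [-3.141, 0.0, 0.002]
wrist_force: [-0.3, -0.3, -2.0]
width: 0.184
grip_force: 78.4
```

Run:
```python
from h import *
o=env.observe();tp=o["tool_pos"];print(tp,o["ee_rot"],o["wrist_force"],o["t"])
a=np.mean([vision.camera("scene").astype(float) for _ in range(6)],0);b=np.load("avg2.npz")["scene"]
tip=tp-[0,0,.0777];print(proj("scene",tip),proj("scene",tip+[0,0,.05]))
f=lambda i,x,y,w,h,s:cv2.resize(i[y:y+h,x:x+w,::-1].astype(np.float32),None,fx=s,fy=s,interpolation=cv2.INTER_CUBIC)
cv2.imwrite("pics/aft.png",np.hstack([f(a,235,110,50,70,8),f(b,235,110,50,70,8)]).clip(0,255).astype(np.uint8))
```

```text
[ 0.515087   -0.17620711  0.21407577] [-3.14098010e+00  2.80674630e-04  1.98646737e-03] [-0.32104058 -0.30679374 -1.99257368] 20.8833
[264.67120099 145.91986741] [264.54255337 127.52730421]
```

View pics/aft.png

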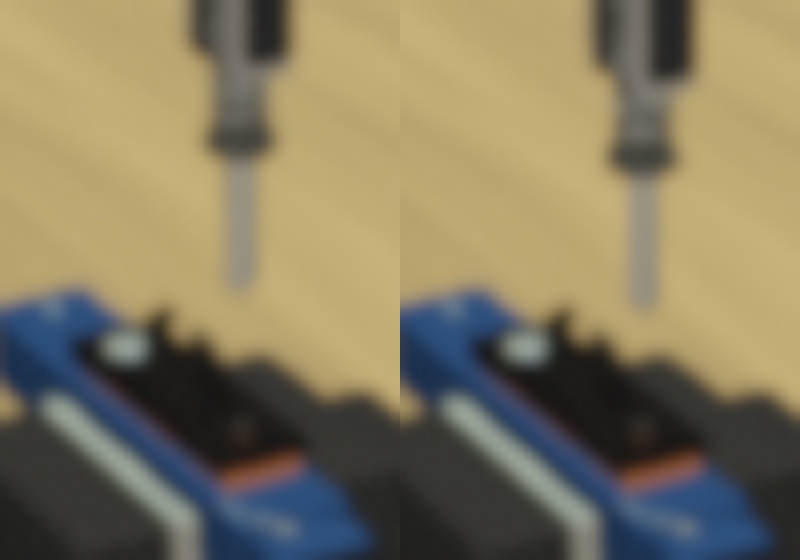

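The cleat hasn't moved and the punch is still upright, with its tip at scene (264.7,146). Now back to the block.

Call:
arm_command(
  commands=[
    [[0.0, 0.001, -0.01, 0, 0, 0, 0], [0.0, 0.002, -0.02, 0, 0, 0, 0], [0.0, 0.003, -0.027, 0, 0, 0, 0], [0.0, 0.003, -0.027, 0, 0, 0, 0], [0.0, 0.003, -0.027, 0, 0, 0, 0], [0.0, 0.003, -0.027, 0, 0, 0, 0], [0.0, 0.003, -0.027, 0, 0, 0, 0], [0.0, 0.003, -0.027, 0, 0, 0, 0]],
  ],
)

```text
t: 21.85
tool_pos: [0.5364, 0.0176, 0.2149]
ee_rot: [-3.141, 0.0, -0.0]
wrist_force: [1.1, -0.5, -2.3]
width: 0.193
grip_force: 78.3
```

Call:
arm_command(
  commands=[
    [[0.0, 0.003, -0.027, 0, 0, 0, 0], [0.0, 0.003, -0.027, 0, 0, 0, 0], [0.0, 0.003, -0.027, 0, 0, 0, 0], [0.0, 0.002, -0.02, 0, 0, 0, 0], [0.0, 0.001, -0.01, 0, 0, 0, 0], [0.0, 0.0008, -0.0053, 0, 0, 0, 0], [0.0, 0, 0, 0, 0, 0, 0], [0.0, 0, 0, 0, 0, 0, 0]],
  ],
)

```text
t: 22.52
tool_pos: [0.5493, 0.1313, 0.2147]
ee_rot: [3.141, -0.0, -0.001]
wrist_force: [-0.0, -0.4, -1.5]
width: 0.192
grip_force: 78.3
```

Call:
arm_command(
  commands=[
    [[0.0, 0, 0, 0.01, 0, 0, 0], [0.0, 0, 0, 0.015, 0, 0, 0], [0.0, 0, 0, 0.01, 0, 0, 0], [0.0, 0, 0, 0.005, 0, 0, 0], [0.0, 0, 0, 0, 0, 0, 0], [0.0, 0, 0, 0, 0, 0, 0], [0.0, 0, 0, 0, 0, 0, 0], [0.0, 0, 0, 0, 0, 0, 0]],
  ],
)

```text
t: 23.18
tool_pos: [0.5501, 0.1318, 0.1757]
ee_rot: [-3.141, 0.001, -0.003]
wrist_force: [-0.2, 0.4, -2.4]
width: 0.189
grip_force: 78.3
```

Call:
arm_command(
  commands=[
    [[0.0, 0, 0, 0, 0, 0, 0], [0.0, 0, 0, 0, 0, 0, 0], [0.0, 0, 0, 0, 0, 0, 0], [0.0, 0, 0, 0, 0, 0, 0]],
  ],
)

```text
t: 23.52
tool_pos: [0.5496, 0.1319, 0.1751]
ee_rot: [-3.142, 0.0, -0.001]
wrist_force: [-1.0, 1.2, -1.2]
width: 0.192
grip_force: 78.3
```

Call:
arm_command(
  commands=[
    [[0.0, -0.0003, 0, 0.005, 0, 0, 0], [0.0, 0, 0, 0.01, 0, 0, 0], [0.0, 0, 0, 0.007, 0, 0, 0], [0.0, 0, 0, 0.005, 0, 0, 0], [0.0, 0, 0, 0.004, 0, 0, 0], [0.0, 0, 0, 0.004, 0, 0, 0], [0.0, 0, 0, 0.003, 0, 0, 0], [0.0, 0, 0, 0.002, 0, 0, 0]],
  ],
)

```text
t: 24.18
tool_pos: [0.549, 0.1319, 0.1343]
ee_rot: [3.142, -0.0, -0.001]
wrist_force: [0.3, -0.2, -1.5]
width: 0.192
grip_force: 78.3
```

Call:
arm_command(
  commands=[
    [[0.0, 0, 0, 0.002, 0, 0, 0], [0.0, 0, 0, 0.003, 0, 0, 0], [0.0, 0, 0, 0.003, 0, 0, 0], [0.0, 0, 0, 0.002, 0, 0, 0], [0.0, 0, 0, 0, 0, 0, 0]],
  ],
)

```text
t: 24.6
tool_pos: [0.5487, 0.1318, 0.1242]
ee_rot: [3.141, -0.0, -0.002]
wrist_force: [-0.7, 0.1, -2.4]
width: 0.191
grip_force: 78.3
```

In the hole with no contact; continuing down.

Call:
arm_command(
  commands=[
    [[0.0, 0, 0, 0.003, 0, 0, 0], [0.0, 0, 0, 0.005, 0, 0, 0], [0.0, 0, 0, 0.005, 0, 0, 0], [0.0, 0, 0, 0.005, 0, 0, 0], [0.0, 0, 0, 0.005, 0, 0, 0], [0.0, 0, 0, 0.004, 0, 0, 0], [0.0, 0, 0, 0.003, 0, 0, 0], [0.0, 0, 0, 0, 0, 0, 0]],
  ],
)

```text
t: 25.27
tool_pos: [0.5484, 0.1318, 0.0937]
ee_rot: [3.141, -0.0, -0.003]
wrist_force: [-0.2, 0.3, -1.9]
width: 0.192
grip_force: 78.3
```

Call:
arm_command(
  commands=[
    [[0.0, 0, 0, 0.001, 0, 0, 0], [0.0, 0, 0, 0.001, 0, 0, 0], [0.0, 0, 0, 0.001, 0, 0, 0], [0.0, 0, 0, 0, 0, 0, 0]],
  ],
)

```text
t: 25.6
tool_pos: [0.5492, 0.1319, 0.0918]
ee_rot: [-3.142, 0.0, -0.0]
wrist_force: [-0.0, 0.1, -1.7]
width: 0.188
grip_force: 78.3
```

Call:
arm_command(
  commands=[
    [[0.0, 0, 0, 0.0007, 0, 0, 0], [0.0, 0, 0, 0.0007, 0, 0, 0], [0.0, 0, 0, 0.0006, 0, 0, 0], [0.0, 0, 0, 0, 0, 0, 0], [0.0, 0, 0, 0, 0, 0, 0], [0.0, 0, 0, 0, 0, 0, 0]],
  ],
)

```text
t: 26.1
tool_pos: [0.5491, 0.1319, 0.0898]
ee_rot: [-3.142, 0.0, -0.0]
wrist_force: [0.4, -1.0, -1.7]
width: 0.191
grip_force: 78.3
```

Not touching yet, so a bit more.

Call:
arm_command(
  commands=[
    [[0.0, 0, 0, 0.0005, 0, 0, 0], [0.0, 0, 0, 0.0005, 0, 0, 0], [0.0, 0, 0, 0, 0, 0, 0], [0.0, 0, 0, 0, 0, 0, 0]],
  ],
)

```text
t: 26.43
tool_pos: [0.5493, 0.1319, 0.0896]
ee_rot: [3.142, -0.0, 0.0]
wrist_force: [-2.9, -0.6, 5.1]
width: 0.191
grip_force: 78.5
```

Call:
arm_command(
  commands=[
    [[0.0, 0, 0, 0, 0, 0, 0], [0.0, 0, 0, 0, 0, 0, 0], [0.0, 0, 0, 0, 0, 0, 0]],
  ],
  grip_force=20,
)

```text
t: 26.68
tool_pos: [0.5493, 0.1319, 0.0897]
ee_rot: [3.142, -0.0, 0.0]
wrist_force: [-2.4, 0.5, 5.1]
width: 0.19
grip_force: 78.5
```

Call:
arm_command(
  commands=[
    [[0.025, 0, 0, 0, 0, 0, 0], [0.035, 0, 0, 0, 0, 0, 0], [0.05, 0, 0, 0, 0, 0, 0], [0.065, 0, 0, 0, 0, 0, 0], [0.08, 0, 0, 0, 0, 0, 0], [0.08, 0, 0, 0, 0, 0, 0], [0.08, 0, 0, 0, 0, 0, 0], [0.08, 0, 0, 0, 0, 0, 0]],
  ],
)

```text
t: 27.35
tool_pos: [0.5491, 0.1319, 0.0887]
ee_rot: [3.142, -0.0, -0.0]
wrist_force: [0.0, 0.1, -0.1]
width: 0.938
grip_force: 0.0
```

Call:
arm_command(
  commands=[
    [[0.08, 0, 0, 0, 0, 0, 0], [0.08, 0, 0, -0.01, 0, 0, 0], [0.08, 0, 0, -0.02, 0, 0, 0], [0.08, 0, 0, -0.02, 0, 0, 0], [0.08, 0, 0, -0.02, 0, 0, 0], [0.08, 0, 0, -0.02, 0, 0, 0], [0.08, 0, 0, -0.02, 0, 0, 0], [0.08, 0, 0, -0.02, 0, 0, 0]],
  ],
)

```text
t: 28.02
tool_pos: [0.5491, 0.1319, 0.2207]
ee_rot: [-3.141, 0.0, -0.001]
wrist_force: [1.3, 0.2, -0.1]
width: 0.938
grip_force: 0.0
```

Call:
arm_command(
  commands=[
    [[0.08, 0, 0.02, 0, 0, 0, 0], [0.08, 0, 0.03, 0, 0, 0, 0], [0.08, 0, 0.03, 0, 0, 0, 0], [0.08, 0, 0.03, 0, 0, 0, 0], [0.08, 0, 0.03, 0, 0, 0, 0], [0.08, 0, 0.03, 0, 0, 0, 0], [0.08, 0, 0.02, 0, 0, 0, 0], [0.08, 0, 0, 0, 0, 0, 0]],
  ],
)

```text
t: 28.68
tool_pos: [0.5493, -0.0619, 0.2199]
ee_rot: [3.139, -0.007, 0.002]
wrist_force: [0.9, -0.3, 0.2]
width: 0.936
grip_force: 0.0
```

Run:
```python
from h import *
f=lambda i,x,y,w,h,s:cv2.resize(i[y:y+h,x:x+w,::-1].astype(np.float32),None,fx=s,fy=s,interpolation=cv2.INTER_CUBIC)
a={c:np.mean([vision.camera(c).astype(float) for _ in range(6)],0) for c in("scene","top")};b=np.load("avg.npz")
cv2.imwrite("pics/end.png",np.hstack([f(i,*r,6) for i,r in((a["scene"],(305,195,32,80)),(b["scene"],(305,195,32,80)),(a["top"],(215,200,32,80)),(b["top"],(215,200,32,80)))]).clip(0,255).astype(np.uint8))
print(env.observe()["t"])
```

```text
29.2833
```

View pics/end.png

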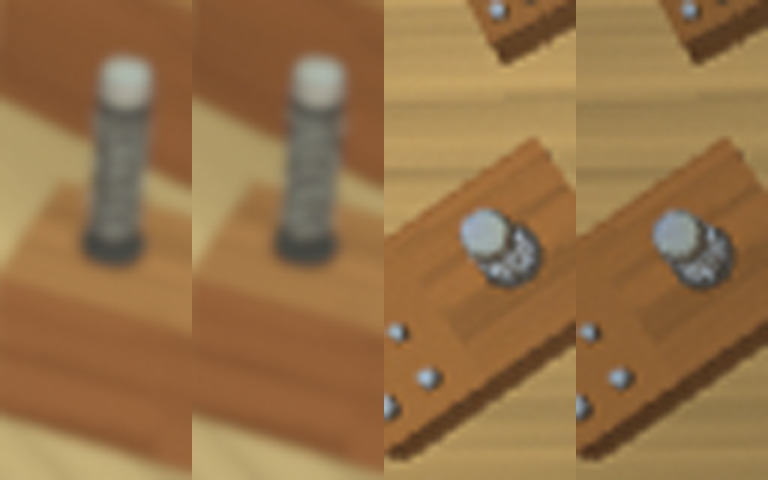

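The punch stands home in its block, and the before and after crops look the same. Handing in.

```bash
python3 -c "
from workcell import env
print(env.close_job())"
```

```text
the job is handed in; nothing more can be done
None
```

I pressed the dot through the open hole at about 13.5 N (wrist reading) for over a second, set the punch back fully home in its block with the cleat unmoved in the pictures, and handed the job in at about 29 s; no verdict came back.

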